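Nip a journal in the bench press with its removable crank

ROBOT

A 7-joint arm with a two-finger parallel gripper is mounted at the origin on the work surface. World frame = base frame: x ahead of the robot, y to its left, z up, the work surface at z = 0. Lengths are in m, angles in rad, forces in N, time in s.
With the tool pointing down it reaches from about 0.4 to 0.85 m from the base axis. Payload 4.5 kg.
Tool frame: the origin (TCP) lies midway between the tips of the shut fingers; the grasp point (between the pads) lies 19 mm behind it; x points along the fingers, y is the direction in which the jaws open and shut, and the axes are right-handed (so a half turn about x gives the same grasp; the last joint's range is limited). The gripper opens to 88 mm and grips with 3 to 60 N. Pads are 18 mm wide; open, the fingers measure 123 mm over their backs; the gripper's body (75 mm by 187 mm) begins 45 mm behind the grasp point.
Start: joints at [0.034, 0.689, -0.195, 1.565, 0.157, 0.902, -0.215], TCP at [0.625, 0, 0.239] pointing down, gripper open.
Joint ranges: [-3.01, 3.01], [-0.46, 2.08], [-1.47, 1.51], [0.13, 2.56], [-1, 4.14], [0.04, 2.09], [-2.66, 2.66]. Speed limits (rad/s): [2.57, 2.57, 3.14, 3.14, 3.14, 3.14, 3.14].

INTERFACE

Orientations are given as a unit quaternion [x, y, z, w].
In Python, from plant import r gives the robot as it stands.
- The arm moves only by the tool arm_command, never from a script. Its argument "plan" is a list of rows, each a list of 5 numbers: the finger opening in m, from 0 to 0.0881, then the shift along the tool's x, y, z in m, then the turn about the tool's x in rad. In form: [[grip, dx, dy, dz, roll], ...]. A call has 1 to 12 rows; each row shifts and turns the commanded pose from where the row before left it, along the tool's axes as they then stand; what a row does not reach is not made up. A row lasts 1/8 s, in which the tool goes at most 62.5 mm and 10.7 degrees, less where a joint would pass 70% of its speed; a pose out of reach is approached as far as the arm can. A call is refused whole if a number of a shift passes 0.0625 or a number of a turn 0.188, either way. A call with a gripper value outside its range is refused whole. The fingers move at their own pace and stop on an object; "force" is the grip in N (left out, the last holds). Time passes only in rows, so rows that do not move let the fingers close. It gives the time, the measured TCP pose, the force and the opening at its end, in the units of the state.
- r.get_state(): the state, without advancing time (a new reading comes with each control period).
- r.snapshot(name): name is "scene" or "side" or "wrist"; returns (picture, depth): 400x640x3 uint8, red, green, blue; 400x640 float32, m along the optical axis (not along the pixel's ray), 0 where there is no reading.
- r.calibration(name): a dict with "fx", "fy", "cx", "cy" (pixels), "eye" and "orientation" of the camera in the world; the wrist camera has in their place "mount" (4x4, takes a point from camera to tool coordinates, whose origin is the TCP and whose axes are the tool frame's). Camera axes: x right, y down, z forward; pixel columns grow to the right and rows downward; lengths in m; the calibration is good to about 2 mm. A picture is of the moment at which its call begins: read the wrist's pose just before it. calibration takes no time and is no camera call.
- r.finish_job(): hands the job in, once; it reports no verdict.
The state is a dict: "clock": time; "q": joint angles; "qd": joint speeds; "joint_torque": joint torques, N m; "tool_pos": TCP position; "eef_rot": TCP orientation; "contact_force": force on the tool from outside, world axes, zero at the start; "moment": the same for the moment, N m; "opening": opening from 0.0 (shut) to 1.0 (fully open).
Only numpy, scipy, OpenCV 4.12 (cv2) and the standard library are available. Lean on these libraries where they do the work, as an engineer would, in place of code of your own. Each camera call takes 0.05 s, during which the arm holds its last target.

TASK

A journal is waiting between its boards in the green bench press. Take the loose crank from the bench, fit its square socket fully home on the square end of the press screw without forcing it, and wind it clockwise (seen from above) by its wooden grip until the platen nips the journal firmly: stop when the grip takes a steady push of about 12 N, for much more would crush the journal. Let go and leave the crank sitting on the screw, and leave the other things on the bench where they are.

Things in the scene. Friction and masses are not known exactly. Their poses are not given: they have to be found in the camera images.
- press: Green bench nipping press, fixed: base 200 (x) x 290 mm (y), two columns, a crosshead with its top 186 mm above the bench (column nuts 118 mm either side of the screw reach 198 mm), a vertical screw through its middle. Origin under the middle of the base; the screw axis is its z axis. Winding freely takes a push of 2 to 4 N at the crank's grip. The screw holds by itself when let go.
- shoulder (a point): Point on the screw axis, on top of the round 27 mm collar on which the crank's hub comes to rest; about 240 mm above the bench at the start. It sinks with the screw, 10 mm per clockwise turn, and the crank sinks with it. This frame keeps the direction of the press and does NOT turn with the screw.
- square_tip (a point): Top of the screw's end, on its axis, 28 mm above the collar: a square 16 mm across the flats and 25 mm tall, then a round nose, 12 mm across, 3 mm tall. At the start the flats stand at any angle, which is NOT reported (this frame does not turn with the screw): find it by feel, turning the crank lightly on it until it drops, or by eye.
- platen: Steel platen, 180 x 190 x 22 mm, moved by the screw. Origin at the centre of its underside, 102 to 105 mm above the bench at the start; it comes down 10 mm per clockwise turn of the screw (right-hand, two-start thread) and only the journal stops it.
- journal: Brown journal, 126 x 166 mm, between plywood boards. Origin: centre of its underside, 38 mm above the bench, does not move. Thickness unknown, 28 to 34 mm, plus 12 mm upper board: the platen meets it after 1.85 to 2.75 turns. Then it is springy, 60 to 70 N per mm of platen travel; push at the grip about 8 N at 110 N load, 12 N at 200 N, 17 N at 330 N.
- crank: Loose steel crank, 0.3 to 0.55 kg, lying flat right or left of the press. Origin: centre of its hub's underside, the mouth of the socket; x along the arm to the grip, z up. Hub 30 x 30 mm, 36 mm tall, sides parallel to x and y; square socket 18 mm across flats, right through, 1 mm lead-in chamfer below. Arm 20 mm wide, 12 mm thick, underside 1 mm lower, ends 85 mm from the axis.
- crank_hub (a point): Centre of the crank's hub, half-way up (18 mm above its underside): a place to hold the crank, across its two sides that run along the arm (30 mm). Axes as the crank's.
- crank_grip (a point): Centre of the crank's upright wooden grip: 25 mm thick, 54 mm tall (16 to 70 mm above the crank's underside), 72 mm from the socket axis. It revolves freely about its own upright axis, so that a hand keeps its direction as it goes round.
- glue_jar: Bystander: closed cream glue jar, 60 mm across, 75 mm tall, upright; origin under its centre. Leave it where it is.
- mallet: Bystander: mallet with wooden handle and white head, lying behind the press; origin under its middle. Leave it where it is.
- awl: Bystander: awl with dark wooden handle, 150 mm long, lying behind the crank's places on the right; origin under its middle. Leave it where it is.
- glue_brush: Bystander: wooden glue brush, 150 mm long, lying behind the press on the left; origin under its middle. Leave it where it is.
- spare_journal: Bystander: finished ox-red journal, 126 x 166 x 28 mm, lying at the back left; origin under its centre. Leave it where it is.
- hole_punch: Bystander: brass hole punch, 18 mm across, 100 mm tall, standing on end at the back right; origin under its centre. Leave it where it is.
- thread_spool: Bystander: ox-red thread spool, 48 mm across, 50 mm tall, standing behind the press; origin under its centre. Leave it where it is.
Mind the look-alikes: they are no part of the job. Of the things shaped like the crank, the steel one is meant.

How it is judged:
By the outcome, as a careful person would: the job done as asked, in the order asked, and still so for the second after the job is handed in, with the robot touching nothing.
It also fails if it takes over 72 s, if anything falls off the work surface, if the arm or the gripper's body presses on something with over 40 N, if the wrist force passes 120 N, or if a joint passes its speed limit or range.

## Working session

There is one attempt and no reset: what is moved stays moved. The work goes in short steps, Python scripts to look and compute and a tool call to move; the robot and the scene stay as the last step left them, time stands still between calls to the robot, and variables do not carry over. Pictures are saved under pics/ and viewed, and the job is handed in when it is done.

Besides the shell and the picture viewer there is one more tool, called after ">>>" in YAML: its name, and indented under it one key for each argument. arm_command: Moves the arm, as the interface text tells. Its arguments: {"type":"object","properties":{"plan":{"type":"array","items":{"type":"array","items":{"type":"number"}}},"force":{"type":"number"}},"required":["plan"]}

```bash
ls; mkdir -p pics
cat > h.py <<'E'
import numpy as np, cv2
from scipy.spatial.transform import Rotation as R
from plant import r
def snap(n,f):
    st=r.get_state(); p,d=r.snapshot(n); cv2.imwrite(f'pics/{f}.png',p[:,:,::-1]); np.save(f'pics/{f}_d.npy',d); np.save(f'pics/{f}_p.npy',np.r_[st['tool_pos'],st['eef_rot']]); return p,d,st
E
python3 - <<'E'
from h import *
s=r.get_state(); print(s)
for n in ('scene','side','wrist'):
    snap(n,n+'0'); print(n,r.calibration(n))
E
```

```text
pics
{'clock': 0.0, 'q': array([ 0.03378148,  0.68998248, -0.19451983,  1.56634384,  0.1573011 ,
        0.90255633, -0.21509828]), 'qd': array([ 0.00111805,  0.00016545,  0.00076571, -0.00057105, -0.00089024,
        0.00102862,  0.00015642]), 'joint_torque': array([ 3.38560185e-04, -5.27571630e+01, -1.26686912e+00, -1.53434461e+01,
       -5.26333472e-02,  6.56995355e-03,  1.65937727e-04]), 'tool_pos': array([ 6.24347239e-01, -3.95111615e-05,  2.37911206e-01]), 'eef_rot': array([-0.49946353, -0.50046431,  0.5004811 , -0.49959015]), 'contact_force': array([-0.12794226, -1.37981225,  0.77803812]), 'moment': array([-0.02620801,  0.02653254,  0.01263946]), 'opening': 1.002280930386234}
scene {'fx': 496.66099350930585, 'fy': 496.66099350930585, 'cx': 318.7214626262241, 'cy': 201.06462858868423, 'eye': array([ 1.76934832, -0.10275411,  1.36741449]), 'orientation': array([ 0.67379805,  0.63282997, -0.26466125, -0.27473049])}
side {'fx': 463.80710815379746, 'fy': 463.80710815379746, 'cx': 310.7404897561693, 'cy': 203.79959270413917, 'eye': array([ 0.35592497, -0.87398469,  1.07495944]), 'orientation': array([ 0.92457576, -0.10433368,  0.05009256, -0.36299432])}
wrist {'fx': 356.00045828510076, 'fy': 356.00045828510076, 'cx': 314.4104192565521, 'cy': 206.33789556361185, 'mount': array([[-6.43945768e-04, -3.05459875e-01,  9.52204731e-01,
        -1.46373952e-01],
       [ 9.99997800e-01,  1.70397831e-03,  1.22288970e-03,
        -2.13740196e-04],
       [-1.99607995e-03,  9.52203424e-01,  3.05458106e-01,
        -7.86249288e-02],
       [ 0.00000000e+00,  0.00000000e+00,  0.00000000e+00,
         1.00000000e+00]])}
```

View pics/scene0.png

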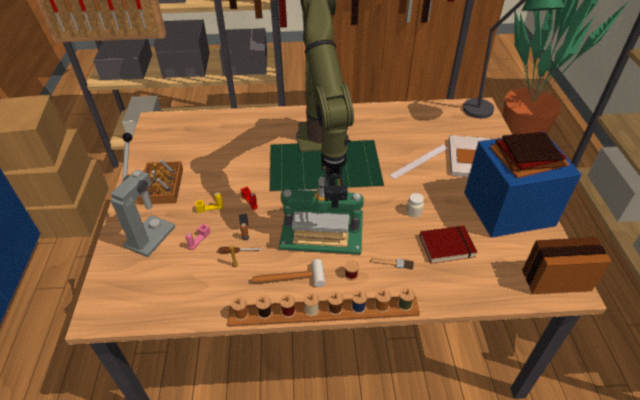

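View pics/side0.png

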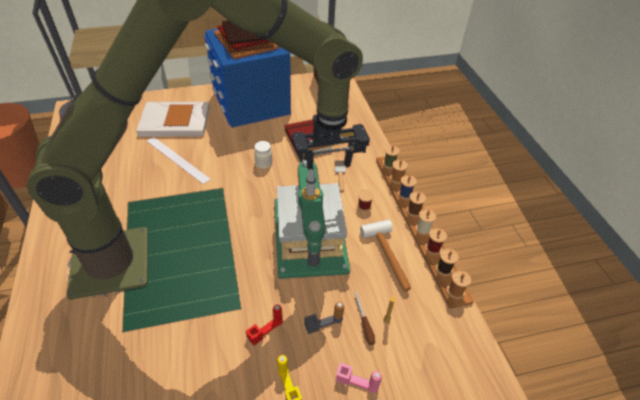

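View pics/wrist0.png

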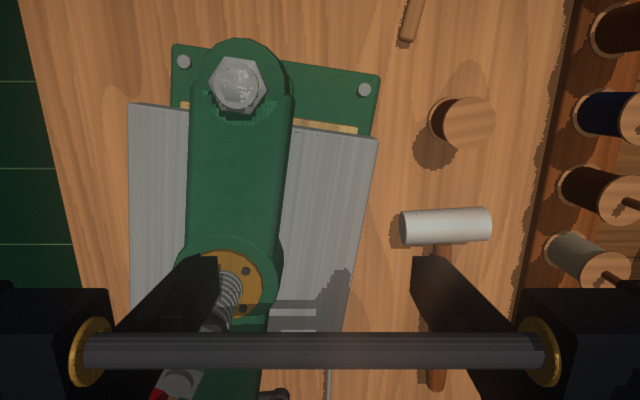

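Four crank-shaped things, with side-view pixels: red (265,325), yellow (288,380), pink (360,378) and dark steel with a wooden grip (325,318). The steel one fits the description. I'll confirm it in a crop and measure it.

```bash
cat >> h.py <<'E'
def cloud(n,d,pose=None):
    c=r.calibration(n); v,u=np.mgrid[0:400,0:640]
    P=np.stack([(u-c['cx'])/c['fx']*d,(v-c['cy'])/c['fy']*d,d],-1)
    if n=='wrist':
        m=c['mount']; P=P@m[:3,:3].T+m[:3,3]
        return P@R.from_quat(pose[3:]).as_matrix().T+pose[:3]
    return P@R.from_quat(c['orientation']).as_matrix().T+c['eye']
E
python3 - <<'E'
from h import *
im=cv2.imread('pics/side0.png'); a=cv2.resize(im[290:350,290:370],None,fx=5,fy=5,interpolation=2)
b=cv2.resize(im[160:280,270:350],None,fx=5,fy=5,interpolation=2)
cv2.imwrite('pics/c1.png',a); cv2.imwrite('pics/c2.png',b)
P=cloud('side',np.load('pics/side0_d.npy'))
for uv in [(323,324),(312,324),(339,309),(310,172),(311,180),(314,226),(315,255),(335,230),(300,318),(390,300),(282,270)]: print(uv,P[uv[1],uv[0]].round(4))
Q=cloud('scene',np.load('pics/scene0_d.npy'))
for uv in [(242,215),(244,235),(321,222),(286,196),(358,200)]: print('scene',uv,Q[uv[1],uv[0]].round(4))
E
```

```text
(323, 324) [ 0.5356 -0.3245  0.0127]
(312, 324) [ 0.5049 -0.3317  0.0382]
(339, 309) [ 0.5755 -0.3202  0.0637]
(310, 172) [ 0.5651 -0.0372  0.2681]
(311, 180) [ 0.5677 -0.0396  0.2416]
(314, 226) [ 0.5491 -0.1543  0.1951]
(315, 255) [ 0.5516 -0.165   0.0886]
(335, 230) [ 0.6147 -0.1259  0.1294]
(300, 318) [ 0.4845 -0.2867 -0.003 ]
(390, 300) [ 0.6946 -0.3436  0.1001]
(282, 270) [ 0.4638 -0.1531  0.0309]
scene (242, 215) [ 0.4983 -0.3232  0.0346]
scene (244, 235) [ 0.5921 -0.312   0.0293]
scene (321, 222) [ 0.6351 -0.0392  0.1247]
scene (286, 196) [ 0.5667 -0.1532  0.1888]
scene (358, 200) [0.6009 0.0877 0.1875]
```

View pics/c1.png

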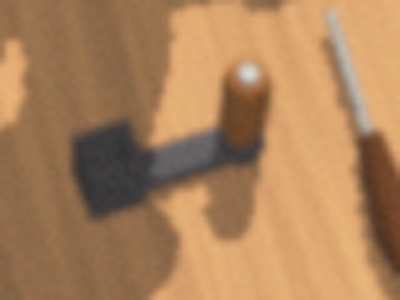

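View pics/c2.png

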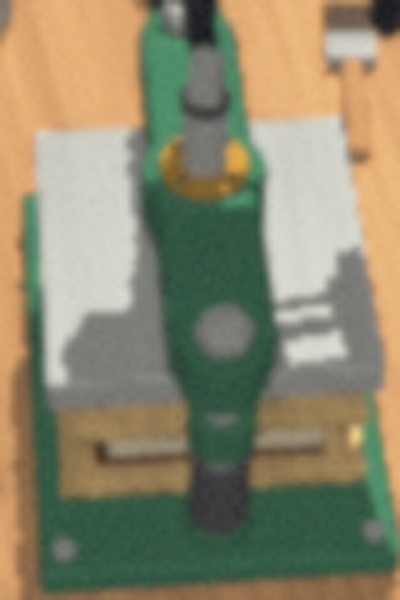

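Run:
```python
from h import *
s=r.get_state(); print(R.from_quat(s['eef_rot']).as_matrix().round(3))
P=cloud('side',np.load('pics/side0_d.npy')); Q=cloud('scene',np.load('pics/scene0_d.npy'));W=cloud('wrist',np.load('pics/wrist0_d.npy'),np.load('pics/wrist0_p.npy'))
for n,C in (('side',P),('scene',Q),('wrist',W)):
    z=C[...,2]
    m=(z>.191)&(z<.21)&(abs(C[...,0]-.57)<.12)&(abs(C[...,1]+.03)<.2)
    nn,l,st,ce=cv2.connectedComponentsWithStats(m.astype('uint8'))
    for i in range(1,nn):
        if st[i,4]>15: print(n,'nut',st[i],C[l==i].mean(0).round(4), np.median(C[l==i],0).round(4))
    # crank
    m=(C[...,0]>.46)&(C[...,0]<.62)&(C[...,1]<-.27)&(C[...,1]>-.38)&(z>.027)&(z<.045)
    if m.sum()>10: print(n,'hub', m.sum(),C[m].min(0),C[m].max(0))
    m=(C[...,0]>.46)&(C[...,0]<.62)&(C[...,1]<-.27)&(C[...,1]>-.38)&(z>.055)&(z<.08)
    if m.sum()>4: print(n,'griptop', m.sum(),C[m].mean(0))
```

```text
[[-0.001  1.     0.   ]
 [-0.     0.    -1.   ]
 [-1.    -0.001  0.   ]]
side nut [302 160   4   6  19] [0.5753 0.0795 0.1967] [0.575  0.0804 0.1967]
side nut [301 187  20  12 124] [ 0.565  -0.0396  0.1957] [ 0.5622 -0.042   0.1937]
side nut [309 221  12  10  88] [ 0.5503 -0.1533  0.1971] [ 0.5505 -0.1537  0.1972]
side hub 170 [ 0.48951736 -0.33735633  0.02735731] [ 0.58942744 -0.30252158  0.04280826]
side griptop 87 [ 0.57590335 -0.31514631  0.06669457]
scene nut [283 190   8   7  40] [ 0.5578 -0.1506  0.1959] [ 0.5593 -0.1496  0.1958]
scene nut [317 192   7   7  25] [ 0.5786 -0.0367  0.1982] [ 0.5797 -0.0387  0.1967]
scene nut [353 194   8   6  35] [0.5911 0.0813 0.1957] [0.5908 0.081  0.1955]
scene hub 78 [ 0.48950403 -0.33408063  0.02708202] [ 0.59551596 -0.30015013  0.04438348]
scene griptop 37 [ 0.58559464 -0.31156361  0.06579314]
wrist nut [ 208   56   60   59 2455] [0.5861 0.0818 0.1974] [0.5862 0.0819 0.198 ]
wrist nut [ 206  251   56   68 1667] [ 0.5788 -0.0297  0.1945] [ 0.5791 -0.0272  0.192 ]
```

Crop confirmed: square dark-grey steel hub, arm and wooden grip (hub at about side pixel (311,324), grip top at (339,305)). Next I'll raise the arm and look down on the screw end.

>>> arm_command:
  plan:
    - [0.088,-0.04,0,0,0]
    - [0.088,-0.05,0,0,0]
    - [0.088,-0.04,-0.028,0.013,0]
    - [0.088,-0.03,-0.028,0.013,0]
    - [0.088,0,0,0,0]
    - [0.088,0,0,0,0]

```text
clock: 0.9
tool_pos: [0.569, -0.0256, 0.3978]
eef_rot: [0.5, 0.5, -0.5, 0.5]
contact_force: [0.2, -0.1, -0.0]
opening: 0.998
```

Run:
```python
from h import *
p,d,s=snap('wrist','w1'); print(s['tool_pos'],s['clock'],s['contact_force'])
C=cloud('wrist',d,np.load('pics/w1_p.npy'));z=C[...,2]
m=(z>.191)&(z<.2)
nn,l,st,ce=cv2.connectedComponentsWithStats(m.astype('uint8'))
for i in range(1,nn):
    if st[i,4]>300: print('nut',st[i],C[l==i].mean(0).round(4))
m=(z>.255)&(z<.28)
print(m.sum(),C[m].mean(0),np.argwhere(m).min(0),np.argwhere(m).max(0), np.percentile(z[m],[5,50,95]))
cv2.imwrite('pics/w1c.png',cv2.resize(p[120:300,220:400,::-1],None,fx=3,fy=3,interpolation=2))
```

```text
[ 0.56896024 -0.02555744  0.39781202] 0.9 [ 0.15055093 -0.06566608 -0.02353502]
nut [317  43  32  33 754] [0.5851 0.0815 0.1973]
nut [291 160  47  40 660] [ 0.5682 -0.0279  0.1922]
nut [286 274  26  23 452] [ 0.5518 -0.1494  0.1971]
452 [ 0.56847257 -0.03342547  0.26609536] [190 301] [217 326] [0.25797133 0.26647181 0.26965957]
```

View pics/w1.png

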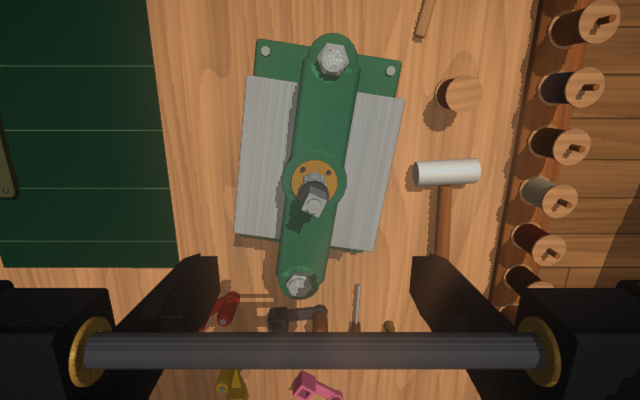

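View pics/w1c.png

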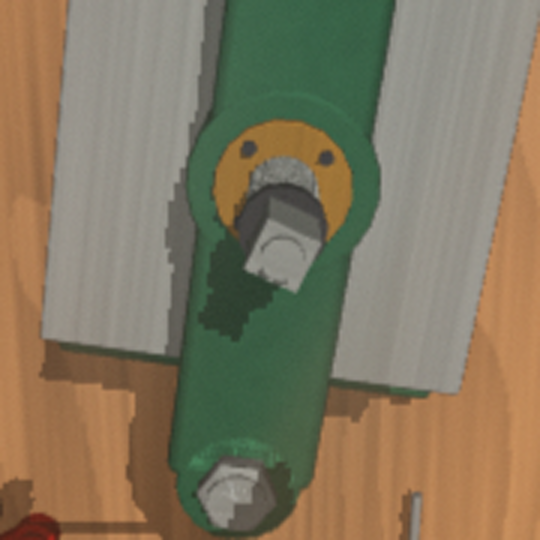

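Run:
```python
from h import *
im=cv2.imread('pics/w1.png'); cv2.imwrite('pics/w1d.png',cv2.resize(im[176:226,288:342],None,fx=12,fy=12,interpolation=2))
```

```text
(no output)
```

View pics/w1d.png

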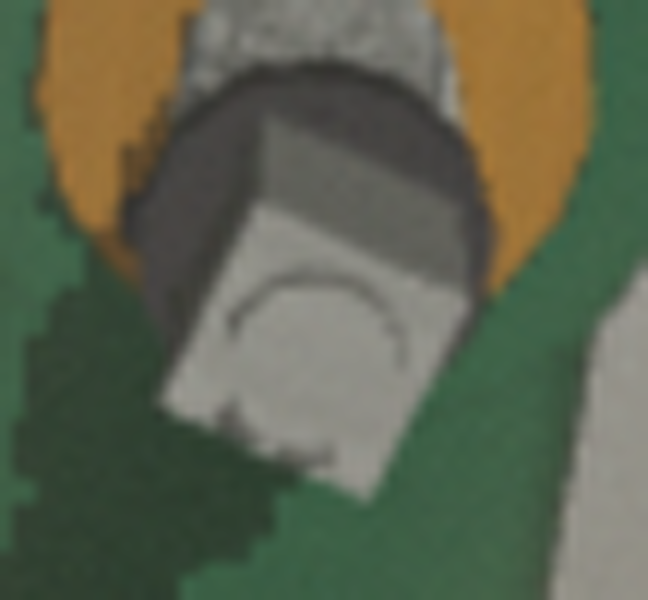

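```bash
cat >> h.py <<'E'
def ray(n,uv,z,pose=None):
    c=r.calibration(n); uv=np.atleast_2d(uv).astype(float)
    D=np.c_[(uv[:,0]-c['cx'])/c['fx'],(uv[:,1]-c['cy'])/c['fy'],np.ones(len(uv))]
    if n=='wrist':
        m=c['mount']; T=R.from_quat(pose[3:]).as_matrix(); D=D@m[:3,:3].T@T.T; e=T@m[:3,3]+pose[:3]
    else: D=D@R.from_quat(c['orientation']).as_matrix().T; e=c['eye']
    return e+D*((z-e[2])/D[:,2])[:,None]
E
python3 - <<'E'
from h import *
k=np.array([(262,203),(472,298),(368,500),(160,403)])/12+[288,176]
p=np.load('pics/w1_p.npy')
X=ray('wrist',k,.265,p); print(X.round(4),X.mean(0))
for i in range(4):
    e=X[(i+1)%4]-X[i]; print(np.degrees(np.arctan2(e[1],e[0])),np.hypot(*e[:2])*1000)
E
```

```text
[[ 0.5652 -0.025   0.265 ]
 [ 0.5795 -0.0317  0.265 ]
 [ 0.5725 -0.0463  0.265 ]
 [ 0.5582 -0.0393  0.265 ]] [ 0.5688618  -0.03556519  0.265     ]
-25.035851071787253 15.817901021344886
-115.57444140598825 16.244963318023764
153.86726792437142 15.99589308669032
63.78603288282537 15.941405825080748
```

>>> arm_command:
  plan:
    - [0.088,0,0,0.05,0]
    - [0.088,0,-0.01,0.05,0]
    - [0.088,0.03,-0.01,0.05,0]
    - [0.088,0.06,-0.01,0.05,0]
    - [0.088,0.06,0,0.05,0]
    - [0.088,0,0,0,0]
    - [0.088,0,0,0,0]

```text
clock: 1.82
tool_pos: [0.542, -0.2542, 0.2725]
eef_rot: [0.5, 0.501, -0.499, 0.5]
contact_force: [0.6, 0.3, 0.1]
opening: 1.002
```

Run:
```python
from h import *
p,d,s=snap('wrist','w2'); print(s['tool_pos'],s['clock'])
C=cloud('wrist',d,np.load('pics/w2_p.npy'));z=C[...,2]
S=(C[...,0]>.46)&(C[...,0]<.62)&(C[...,1]<-.27)&(C[...,1]>-.38)
for a,b in ((.03,.042),(.06,.08),(.006,.018)):
    m=S&(z>a)&(z<b); 
    if m.sum()>20: print(a,m.sum(),C[m].mean(0).round(4),np.median(C[m],0).round(4),np.argwhere(m).min(0),np.argwhere(m).max(0))
```

```text
[ 0.54199401 -0.25417185  0.27245392] 1.825
0.03 593 [ 0.5155 -0.3187  0.0367] [ 0.5097 -0.317   0.0373] [208 269] [239 355]
0.06 405 [ 0.5772 -0.3106  0.0686] [ 0.5773 -0.3102  0.0696] [217 336] [239 359]
0.006 856 [ 0.5418 -0.3148  0.0121] [ 0.543  -0.3138  0.0122] [202 271] [228 354]
```

View pics/w2.png

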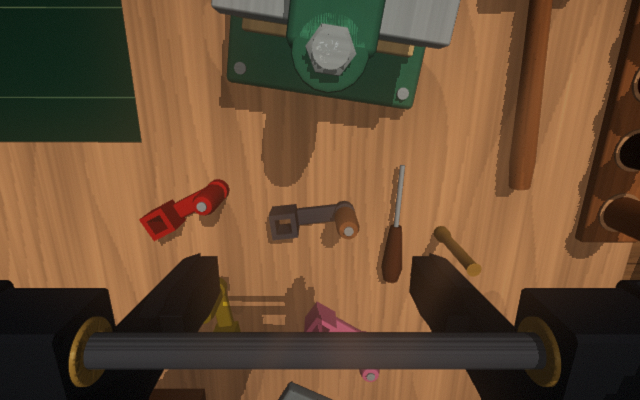

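The wrist view shows the steel crank, with the hub at (284,223) and the grip top at (348,231). Red is at left, the awl at right and pink below. I'll enlarge it to measure the corners.

Run:
```python
from h import *
im=cv2.imread('pics/w2.png'); cv2.imwrite('pics/w2d.png',cv2.resize(im[190:250,262:366],None,fx=7,fy=7,interpolation=2))
```

```text
(no output)
```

View pics/w2d.png

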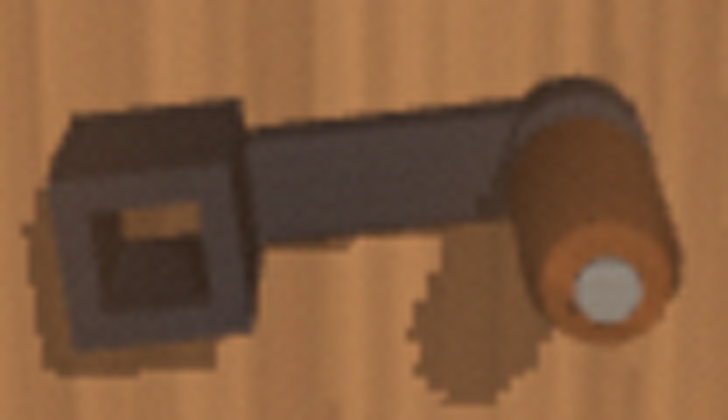

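Run:
```python
from h import *
p=np.load('pics/w2_p.npy'); o=np.array([262,190])
k=np.array([(50,182),(240,160),(255,330),(75,350)])/7+o
X=ray('wrist',k,.037,p); print(X.round(4),X.mean(0))
for i in range(4):
    e=X[(i+1)%4]-X[i]; print(np.degrees(np.arctan2(e[1],e[0])),np.hypot(*e[:2])*1000)
k=np.array([(92,215),(203,200),(210,305),(100,312)])/7+o
Y=ray('wrist',k,.037,p); print(Y.mean(0))
g=ray('wrist',np.array([608,290])/7+o,.071,p)[0]; v=g-X.mean(0); print(g,np.degrees(np.arctan2(v[1],v[0])),np.hypot(*v[:2]))
```

```text
[[ 0.4909 -0.3092  0.037 ]
 [ 0.5218 -0.3054  0.037 ]
 [ 0.5239 -0.3351  0.037 ]
 [ 0.494  -0.3387  0.037 ]] [ 0.50765118 -0.32209745  0.037     ]
7.151106725409468 31.11764742335849
-85.90030186637621 29.759614918492996
-172.97960587039665 30.117034785871287
96.02370071310648 29.65445373340444
[ 0.50702935 -0.3224311   0.037     ]
[ 0.57847931 -0.31422725  0.071     ] 6.340521417997019 0.0712640435718615
```

>>> arm_command:
  plan:
    - [0.07,0,-0.018,0.034,0]
    - [0.07,0,-0.017,0.034,0]
    - [0.07,0.015,0,0,0.182]
    - [0.07,0.015,0,0,0.182]
    - [0.07,0.015,0,0,0.182]
    - [0.07,0.015,0,0,0.182]
    - [0.07,0.015,0,0,0.182]
    - [0.07,0.015,0,0,0.182]
    - [0.07,0.02,0,0,0.182]
    - [0.07,0.02,0,0,0.182]
    - [0.07,0,0,0,0]
    - [0.07,0,0,0,0]

```text
clock: 3.38
tool_pos: [0.5076, -0.3231, 0.1444]
eef_rot: [0.707, 0.042, -0.705, 0.042]
contact_force: [-0.1, -0.1, -0.5]
opening: 0.793
```

Run:
```python
from h import *
p,d,s=snap('wrist','w3'); print(s['tool_pos'],s['q'].round(2),s['clock']);
m=R.from_quat(s['eef_rot']).as_matrix(); print(m.round(3), np.degrees(np.arctan2(m[1,1],m[0,1])))
```

```text
[ 0.50760634 -0.32312088  0.14442876] [ 0.37  0.79  0.21  1.74 -0.25  0.64 -0.73] 3.375
[[ 0.003  0.119 -0.993]
 [-0.    -0.993 -0.119]
 [-1.     0.001 -0.002]] -83.14985000448561
```

View pics/w3.png

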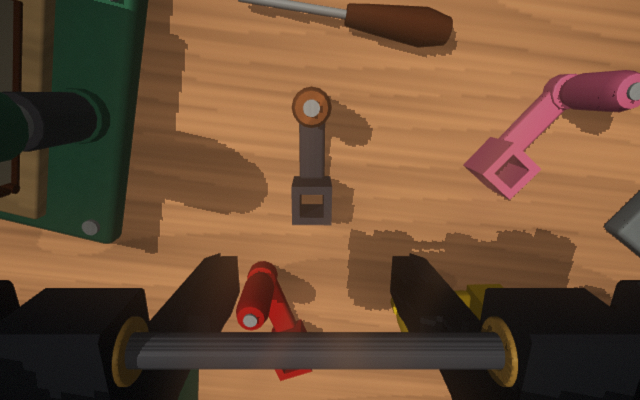

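Run:
```python
from h import *
pose=np.load('pics/w3_p.npy'); d=np.load('pics/w3_d.npy'); im=cv2.imread('pics/w3.png')
C=cloud('wrist',d,pose); T=R.from_quat(pose[3:]).as_matrix(); L=(C-pose[:3])@T
b,g,rr=[im[...,i].astype(int) for i in range(3)]
m=(rr>110)&(g<50)&(b<50)&(C[...,2]<.1)
print('red tool y,z', m.sum(), L[m][:,1:].min(0),L[m][:,1:].max(0),C[m].max(0)); h=m&(C[...,2]>.05); print('tall',L[h][:,1:].min(0),L[h][:,1:].max(0))
v,u=np.mgrid[0:400,0:640]
m=(abs(u-312)<30)&(v>170)&(v<230)&(C[...,2]>.03)
print('hub', L[m].min(0),L[m].max(0),L[m].mean(0))
m=(abs(u-312)<30)&(v>80)&(v<135)&(C[...,2]>.06)
print('grip', L[m].min(0),L[m].max(0),L[m].mean(0))
print(ray('wrist',[(312,206),(312,108)],.037,pose))
k=np.array([(292,180),(331,180),(331,224),(292,224)]); X=ray('wrist',k,.037,pose); print(((X-pose[:3])@T).round(4))
```

```text
red tool y,z 1245 [-0.05706032  0.06453844] [-0.00182589  0.16259587] [ 0.43866592 -0.27527673  0.07158626]
tall [-0.05706032  0.06605705] [-0.03603768  0.08731576]
hub [-0.14637445 -0.01642176 -0.07902872] [0.11445023 0.01351246 0.01689424] [ 0.10400598 -0.00135233 -0.00033753]
grip [-0.14637445 -0.01329691 -0.08217283] [ 0.08401417  0.01099043 -0.05813993] [ 0.07378823 -0.00121274 -0.07071277]
[[ 0.50583822 -0.32245529  0.037     ]
 [ 0.57607196 -0.31402181  0.037     ]]
[[ 0.1075 -0.0156 -0.018 ]
 [ 0.1075  0.0129 -0.018 ]
 [ 0.1074  0.0135  0.0163]
 [ 0.1074 -0.0162  0.0163]]
```

>>> arm_command:
  plan:
    - [0.07,0.04,-0.001,0,0]
    - [0.07,0.04,0,0,0]
    - [0.07,0.035,0,0,0]
    - [0.07,0.015,0,0,0]
    - [0.07,0.005,0,0,0]
    - [0.07,0,0,0,0]
  force: 30

```text
clock: 4.18
tool_pos: [0.5067, -0.3232, 0.0091]
eef_rot: [0.706, 0.04, -0.705, 0.041]
contact_force: [-0.6, 0.3, 0.2]
opening: 0.797
```

>>> arm_command:
  plan:
    - [0.07,0.004,0,0,0]
    - [0.02,0,0,0,0]
    - [0.02,0,0,0,0]
    - [0.02,0,0,0,0]
    - [0.02,0,0,0,0]
    - [0.02,0,0,0,0]
  force: 40

```text
clock: 4.92
tool_pos: [0.5057, -0.3222, 0.0041]
eef_rot: [-0.706, -0.041, 0.706, -0.04]
contact_force: [-0.5, 1.8, 2.1]
opening: 0.335
```

>>> arm_command:
  plan:
    - [0.02,-0.02,0,0,0]
    - [0.02,-0.04,0,0,0]
    - [0.02,-0.05,0,0,0]
    - [0.02,-0.05,0,0,0]
    - [0.02,-0.05,0,0,0]
    - [0.02,-0.05,0,0,0]
    - [0.02,-0.05,0,0,0]
    - [0.02,-0.02,0,0,0]
    - [0.02,0,0,0,0]
    - [0.02,0,0,0,0]

```text
clock: 6.18
tool_pos: [0.5049, -0.3219, 0.3329]
eef_rot: [-0.705, -0.041, 0.707, -0.04]
contact_force: [-0.5, -0.2, -4.9]
opening: 0.336
```

Run:
```python
from h import *
p,d,s=snap('wrist','w4'); print(s['tool_pos'],s['q'].round(2),s['clock'],s['opening'],s['contact_force'],s['moment']);
m=R.from_quat(s['eef_rot']).as_matrix(); print(m.round(3), np.degrees(np.arctan2(m[1,1],m[0,1])))
```

```text
[ 0.50485859 -0.32190256  0.33285984] [ 0.32  0.57  0.3   1.53 -0.18  1.07 -0.79] 6.175 0.3358631444686819 [-0.47693321 -0.24087734 -4.89458711] [0.04906236 0.26706155 0.05404371]
[[-0.003  0.114 -0.993]
 [ 0.002 -0.993 -0.114]
 [-1.    -0.002  0.002]] -83.42745663450174
```

View pics/w4.png

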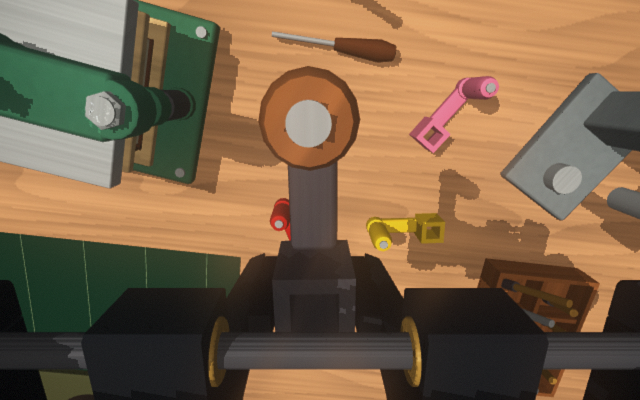

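Run:
```python
from h import *
pose=np.load('pics/w4_p.npy'); d=np.load('pics/w4_d.npy'); im=cv2.imread('pics/w4.png')
C=cloud('wrist',d,pose); T=R.from_quat(pose[3:]).as_matrix(); L=(C-pose[:3])@T
for uv in [(280,250),(345,250),(283,300),(348,300),(312,262),(313,310),(290,310),(335,310),(298,240),(328,240),(300,180),(328,180),(310,120),(270,120),(350,120),(310,80),(310,160)]: print(uv,L[uv[1],uv[0]].round(4))
v,u=np.mgrid[0:400,0:640]
m=(abs(u-310)<52)&(abs(v-118)<52)&(C[...,2]>.3)&(d>0); g=L[m]; g=g[g[:,0]<np.percentile(g[:,0],10)+.006]; print('griptop',g.mean(0),g.min(0),g.max(0)); A=np.c_[g[:,1:],np.ones(len(g))]; print('slope',np.linalg.lstsq(A,g[:,0],rcond=None)[0])
cv2.imwrite('pics/w4d.png',cv2.resize(im[230:345,250:380],None,fx=5,fy=5,interpolation=2))
```

```text
(280, 250) [-0.0071 -0.0139 -0.0148]
(345, 250) [-0.0085  0.0138 -0.0155]
(283, 300) [-0.0333 -0.0106 -0.007 ]
(348, 300) [-0.0333  0.0131 -0.007 ]
(312, 262) [-0.0196 -0.0001 -0.0154]
(313, 310) [-0.0176  0.0003  0.0078]
(290, 310) [-0.031  -0.0083 -0.0012]
(335, 310) [-0.0159  0.0096  0.0089]
(298, 240) [-0.0087 -0.0061 -0.0201]
(328, 240) [-0.0083  0.0065 -0.02  ]
(300, 180) [-0.0085 -0.005  -0.0459]
(328, 180) [-0.0068  0.0062 -0.0455]
(310, 120) [-0.0679 -0.0003 -0.0734]
(270, 120) [-0.0648 -0.0092 -0.0731]
(350, 120) [-0.0651  0.0086 -0.0732]
(310, 80) [-0.0667 -0.0003 -0.0815]
(310, 160) [-0.066  -0.0003 -0.0644]
griptop [-0.06576479 -0.00063133 -0.07315236] [-0.07002625 -0.01147574 -0.08352064] [-0.06189824  0.01007233 -0.06168464]
slope [-0.00113349 -0.02765845 -0.06778879]
```

View pics/w4d.png

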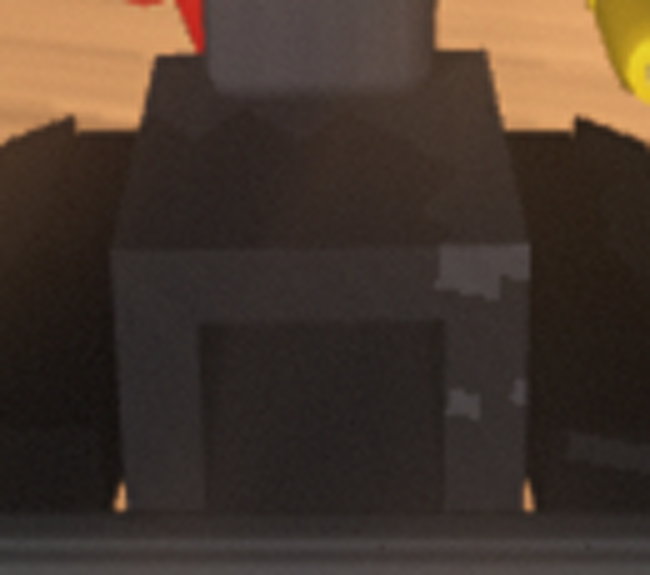

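>>> arm_command:
  plan:
    - [0.02,0,-0.0463,-0.0159,0]
    - [0.02,0,-0.0463,-0.0159,0]
    - [0.02,0,-0.0463,-0.0159,0]
    - [0.02,0,-0.0463,-0.0159,0]
    - [0.02,0,-0.0463,-0.0159,0]
    - [0.02,0,-0.0463,-0.0159,0]
    - [0.02,0,0,0,0.141]
    - [0.02,0,0,0,0.141]
    - [0.02,0,0,0,0.141]
    - [0.02,0,0,0,0.141]
    - [0.02,0,0,0,0]
    - [0.02,0,0,0,0]

```text
clock: 7.72
tool_pos: [0.5685, -0.0356, 0.3334]
eef_rot: [-0.689, 0.157, 0.69, 0.157]
contact_force: [-0.3, -0.8, -4.9]
opening: 0.334
```

```bash
cat > st.py <<'E'
from h import *
s=r.get_state(); m=R.from_quat(s['eef_rot']).as_matrix()
print('t',s['clock'],'pos',s['tool_pos'].round(4),'yawy',np.degrees(np.arctan2(m[1,1],m[0,1])).round(2),'F',s['contact_force'].round(2),'M',s['moment'].round(2),'op',round(s['opening']*88.1,1)); print('tool y',m[:2,1].round(3),'z',m[:2,2].round(3),'x',m[:,0].round(3),'q',s['q'].round(2))
E
python3 st.py
python3 - <<'E'
from h import *
snap('side','s5')
im=cv2.imread('pics/s5.png'); cv2.imwrite('pics/s5d.png',cv2.resize(im[80:240,250:400],None,fx=4,fy=3.7,interpolation=2))
E
```

```text
t 7.725 pos [ 0.5685 -0.0356  0.3334] yawy -115.6 F [-0.34 -0.77 -4.87] M [ 0.16  0.23 -0.  ] op 29.4
tool y [-0.432 -0.902] z [-0.902  0.432] x [-0.001  0.    -1.   ] q [-0.3   0.55  0.47  1.63 -0.28  1.04 -1.76]
```

View pics/s5d.png

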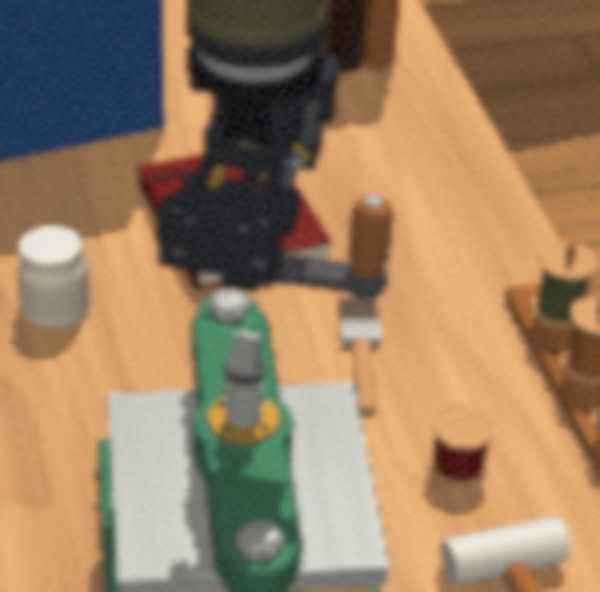

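>>> arm_command:
  plan:
    - [0.02,0.02,-0.0006,0.0005,0]
    - [0.02,0.025,0,0,0]
    - [0.02,0.01,0,0,0]
    - [0.02,0,0,0,0]
    - [0.02,0,0,0,0]

```text
clock: 8.4
tool_pos: [0.5694, -0.0353, 0.28]
eef_rot: [0.69, -0.157, -0.689, -0.158]
contact_force: [0.1, -0.3, -4.7]
opening: 0.339
```

```bash
python3 st.py
python3 - <<'E'
from h import *
for n in('side','wrist'): snap(n,n[0]+'6')
im=cv2.imread('pics/s6.png'); cv2.imwrite('pics/s6d.png',cv2.resize(im[120:230,260:370],None,fx=5,fy=5,interpolation=2))
E
```

```text
t 8.4 pos [ 0.5694 -0.0353  0.28  ] yawy -115.73 F [ 0.08 -0.3  -4.73] M [0.16 0.18 0.01] op 29.9
tool y [-0.434 -0.901] z [-0.901  0.434] x [ 0.002 -0.    -1.   ] q [-0.28  0.6   0.44  1.7  -0.31  0.91 -1.73]
```

View pics/s6d.png

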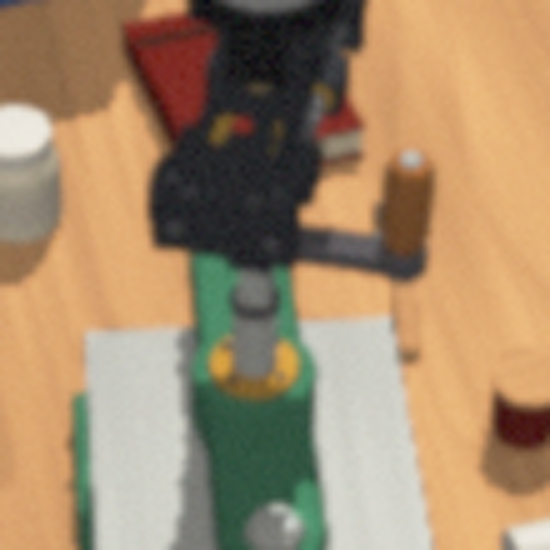

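View pics/w6.png

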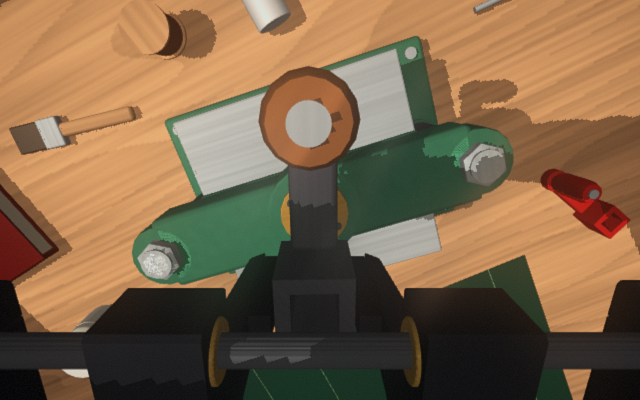

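Run:
```python
from h import *
pose=np.load('pics/w6_p.npy'); d=np.load('pics/w6_d.npy')
C=cloud('wrist',d,pose); T=R.from_quat(pose[3:]).as_matrix()
z=C[...,2]; m=(z>.192)&(z<.203); nn,l,st,ce=cv2.connectedComponentsWithStats(m.astype('uint8')); c=[]
for i in range(1,nn):
    if st[i,4]>300: print(st[i],C[l==i].mean(0).round(4)); c.append(C[l==i].mean(0))
# image-centre of nut tops by eye: bounding centres
N=ray('wrist',[(158,258),(486,166)],.198,pose); print(N.round(4),N.mean(0), np.linalg.norm(N[0]-N[1]))
print('screw in tool', ((N.mean(0)-pose[:3])@T).round(4), [((x-pose[:3])@T).round(4) for x in c])
```

```text
[ 462  143   45   44 1385] [ 0.5528 -0.1506  0.1972]
[ 137  243   43   37 1094] [0.5858 0.0791 0.1972]
[[ 0.5881  0.0775  0.198 ]
 [ 0.5515 -0.1512  0.198 ]] [ 0.56984144 -0.03683567  0.198     ] 0.23166459813119553
screw in tool [ 0.0821  0.0013 -0.0009] [array([ 0.0828,  0.1112, -0.0349]), array([ 0.0829, -0.1101,  0.0351])]
```

>>> arm_command:
  plan:
    - [0.02,0.005,0.0003,0.001,0]
    - [0.02,0.004,0,0,0]
    - [0.02,0.003,0,0,0]
    - [0.02,0.002,0,0,0]
    - [0.02,0.002,0,0,0]

```text
clock: 9.12
tool_pos: [0.5678, -0.0349, 0.263]
eef_rot: [0.689, -0.157, -0.689, -0.157]
contact_force: [0.4, 0.4, -4.3]
opening: 0.335
```

```bash
python3 st.py
```

```text
t 9.125 pos [ 0.5678 -0.0349  0.263 ] yawy -115.74 F [ 0.44  0.45 -4.3 ] M [0.09 0.18 0.02] op 29.5
tool y [-0.434 -0.901] z [-0.901  0.434] x [ 0. -0. -1.] q [-0.27  0.62  0.43  1.73 -0.32  0.87 -1.72]
```

>>> arm_command:
  plan:
    - [0.02,0.003,0,0,0]
    - [0.02,0.003,0,0,0]
    - [0.02,0.002,0,0,0]

```text
clock: 9.5
tool_pos: [0.5676, -0.0348, 0.2549]
eef_rot: [-0.689, 0.157, 0.689, 0.157]
contact_force: [-0.8, -0.7, -4.9]
opening: 0.336
```

```bash
python3 st.py
```

```text
t 9.5 pos [ 0.5676 -0.0348  0.2549] yawy -115.74 F [-0.77 -0.66 -4.95] M [ 0.15  0.16 -0.01] op 29.6
tool y [-0.434 -0.901] z [-0.901  0.434] x [-0.  0. -1.] q [-0.27  0.63  0.43  1.74 -0.33  0.85 -1.71]
```

Sliding in with no resistance. I'll continue towards the collar, where contact is expected at about z 0.243.

>>> arm_command:
  plan:
    - [0.02,0.003,0,0,0]
    - [0.02,0.003,0,0,0]
    - [0.02,0.002,0,0,0]
    - [0.02,0.001,0,0,0]
    - [0.02,0,0,0,0]

```text
clock: 10.12
tool_pos: [0.5677, -0.0349, 0.2461]
eef_rot: [0.689, -0.157, -0.689, -0.157]
contact_force: [-0.3, -0.7, -3.9]
opening: 0.338
```

```bash
python3 st.py
```

```text
t 10.125 pos [ 0.5677 -0.0349  0.2461] yawy -115.73 F [-0.33 -0.68 -3.92] M [ 0.1   0.25 -0.04] op 29.7
tool y [-0.434 -0.901] z [-0.901  0.434] x [ 0.  0. -1.] q [-0.26  0.64  0.42  1.75 -0.34  0.83 -1.71]
```

>>> arm_command:
  plan:
    - [0.02,0.001,0,0,0]
    - [0.02,0.001,0,0,0]
    - [0.02,0.001,0,0,0]
    - [0.02,0,0,0,0]

```text
clock: 10.62
tool_pos: [0.5677, -0.0349, 0.2436]
eef_rot: [0.689, -0.157, -0.689, -0.158]
contact_force: [-2.4, 0.2, 1.5]
opening: 0.337
```

```bash
python3 st.py
```

```text
t 10.625 pos [ 0.5677 -0.0349  0.2436] yawy -115.74 F [-2.45  0.15  1.49] M [ 0.28  0.61 -0.01] op 29.7
tool y [-0.434 -0.901] z [-0.901  0.434] x [ 0.  0. -1.] q [-0.26  0.64  0.42  1.75 -0.34  0.82 -1.7 ]
```

The collar is reached: Fz went from −4.9 to +1.5 N at the expected height. Release, rise and check the seat.

>>> arm_command:
  plan:
    - [0.05,0,0,0,0]
    - [0.07,0,0,0,0]
    - [0.07,0,0,0,0]
    - [0.07,0,0,0,0]
    - [0.07,-0.03,0,0,0]
    - [0.07,-0.05,0,0,0]
    - [0.07,-0.02,0,0,0]
    - [0.07,0,0,0,0]
    - [0.07,0,0,0,0]

```text
clock: 11.75
tool_pos: [0.567, -0.0346, 0.3419]
eef_rot: [-0.689, 0.157, 0.69, 0.157]
contact_force: [1.4, 0.1, -0.3]
opening: 0.799
```

```bash
python3 st.py
python3 - <<'E'
from h import *
for n in('side','wrist'): snap(n,n[0]+'7')
im=cv2.imread('pics/s7.png'); cv2.imwrite('pics/s7d.png',cv2.resize(im[120:230,260:370],None,fx=5,fy=5,interpolation=2))
pose=np.load('pics/w7_p.npy'); C=cloud('wrist',np.load('pics/w7_d.npy'),pose); z=C[...,2]
m=(np.hypot(C[...,0]-.569,C[...,1]+.035)<.12)
g=m&(z>.3)&(z<.32); print('griptop',g.sum(),C[g].mean(0),np.median(z[g]))
a=m&(np.hypot(C[...,0]-.569,C[...,1]+.035)<.025)&(z>.26); print('hub',a.sum(),np.percentile(z[a],[10,50,90]),C[a].mean(0))
E
```

```text
t 11.75 pos [ 0.567  -0.0346  0.3419] yawy -115.73 F [ 1.38  0.1  -0.32] M [0.11 0.12 0.01] op 70.4
tool y [-0.434 -0.901] z [-0.901  0.434] x [-0.002  0.    -1.   ] q [-0.3   0.54  0.48  1.62 -0.27  1.06 -1.76]
griptop 1820 [ 0.63509556 -0.06735033  0.30670206] 0.30714749150218235
hub 5443 [0.26849171 0.42113231 0.42393469] [ 0.58028104 -0.0410891   0.35618189]
```

View pics/w7.png

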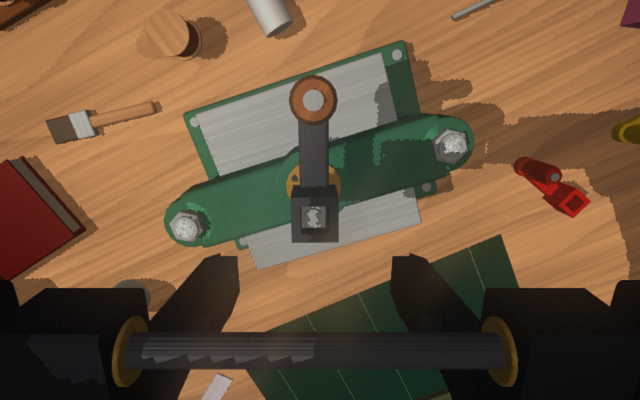

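View pics/s7d.png

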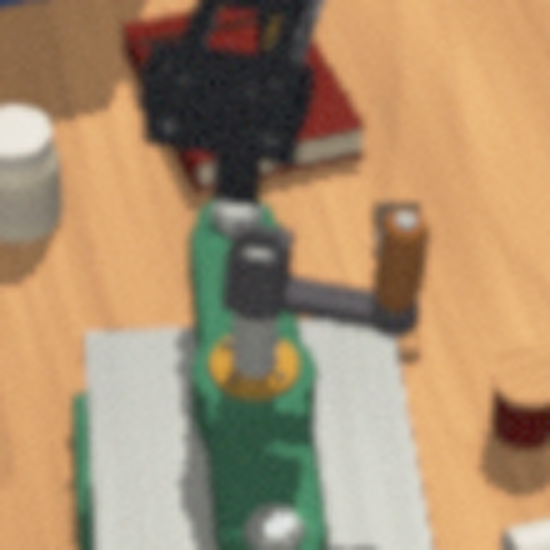

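>>> arm_command:
  plan:
    - [0.07,0,0,-0.037,0]
    - [0.07,0,0,-0.037,0]
    - [0.07,0.03,0,0,0]
    - [0.07,0.03,0,0,0]
    - [0.07,0.014,0,0,0]
    - [0.07,0,0,0,0]

```text
clock: 12.6
tool_pos: [0.6337, -0.0668, 0.2679]
eef_rot: [-0.688, 0.158, 0.69, 0.157]
contact_force: [-0.4, -0.5, 0.2]
opening: 0.793
```

```bash
python3 st.py
python3 - <<'E'
from h import *
p,d,s=snap('wrist','w8')
pose=np.load('pics/w7_p.npy'); print(ray('wrist',[(314,101)],.31,pose), ray('wrist',[(314,217)],.268,pose))
E
```

```text
t 12.6 pos [ 0.6337 -0.0668  0.2679] yawy -115.74 F [-0.35 -0.52  0.17] M [ 0.09  0.1  -0.03] op 69.9
tool y [-0.434 -0.901] z [-0.901  0.434] x [-0.003  0.    -1.   ] q [-0.19  0.71  0.44  1.51 -0.33  1.   -1.69]
[[ 0.63459255 -0.06776242  0.31      ]] [[ 0.56793466 -0.0357524   0.268     ]]
```

View pics/w8.png

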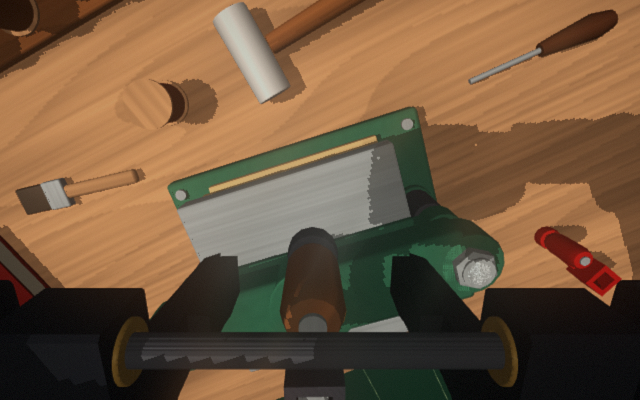

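>>> arm_command:
  plan:
    - [0.01,0,0,0,0]
    - [0.01,0,0,0,0]
    - [0.01,0,0,0,0]
    - [0.01,0,0,0,0]
    - [0.01,0,0,0,0]
  force: 40

```text
clock: 13.28
tool_pos: [0.6345, -0.0669, 0.2692]
eef_rot: [0.689, -0.157, -0.689, -0.158]
contact_force: [1.4, -0.0, -0.2]
opening: 0.269
```

```bash
cat >> st.py <<'E'
O=np.array([.5685,-.0352]); T=m[:2,1:]; v=(s['tool_pos'][:2]-O)@T; t=np.degrees(np.arctan2(v[0],-v[1])); tang=T@np.array([np.cos(np.radians(t)),np.sin(np.radians(t))]); rad=T@np.array([np.sin(np.radians(t)),-np.cos(np.radians(t))])
F=s['contact_force'][:2]; print('angle t',t.round(1),'rad',(np.hypot(*v)*1000).round(1),'push',(-F@tang).round(1),'radialF',(F@rad).round(1))
E
python3 st.py
```

```text
t 13.275 pos [ 0.6345 -0.0669  0.2692] yawy -115.73 F [ 1.38 -0.02 -0.18] M [ 0.17 -0.01  0.01] op 23.7
tool y [-0.434 -0.901] z [-0.901  0.434] x [ 0.  0. -1.] q [-0.2   0.71  0.44  1.51 -0.33  1.   -1.69]
angle t -0.1 rad 73.2 push 0.6 radialF 1.3
```

>>> arm_command:
  plan:
    - [0.01,0.0004,0.0186,0.0025,0]
    - [0.01,0.0004,0.0174,0.0072,0]
    - [0.01,0.0004,0.0149,0.0114,0]
    - [0.01,0.0004,0.0114,0.0149,0]
    - [0.01,0.0004,0.0072,0.0174,0]
    - [0.01,0.0004,0.0025,0.0186,0]

```text
clock: 14.02
tool_pos: [0.5391, -0.101, 0.2677]
eef_rot: [0.691, -0.157, -0.688, -0.158]
contact_force: [5.4, 4.0, 2.2]
opening: 0.269
```

```bash
python3 st.py
```

```text
t 14.025 pos [ 0.5391 -0.101   0.2677] yawy -115.8 F [5.45 4.02 2.25] M [ 1.21 -1.2  -0.01] op 23.7
tool y [-0.435 -0.9  ] z [-0.9    0.435] x [ 0.005  0.001 -1.   ] q [-0.16  0.58  0.43  1.79 -0.32  0.84 -1.59]
angle t 88.2 rad 72.1 push 3.3 radialF -5.9
```

>>> arm_command:
  plan:
    - [0.01,0.0004,-0.0031,0.0186,0]
    - [0.01,0.0004,-0.0072,0.0174,0]
    - [0.01,0.0004,-0.0114,0.0149,0]
    - [0.01,0.0004,-0.0149,0.0114,0]
    - [0.01,0.0004,-0.0174,0.0072,0]
    - [0.01,0.0005,-0.0186,0.0025,0]
    - [0.01,0.0004,-0.0186,-0.0025,0]
    - [0.01,0.0004,-0.0174,-0.0072,0]
    - [0.01,0.0004,-0.0149,-0.0114,0]
    - [0.01,0.0004,-0.0114,-0.0149,0]
    - [0.01,0.0004,-0.0072,-0.0174,0]
    - [0.01,0.0005,-0.0025,-0.0186,0]

```text
clock: 15.52
tool_pos: [0.6009, 0.0302, 0.2627]
eef_rot: [-0.689, 0.157, 0.69, 0.157]
contact_force: [-2.3, 0.6, 8.8]
opening: 0.271
```

```bash
python3 st.py
```

```text
t 15.525 pos [0.6009 0.0302 0.2627] yawy -115.64 F [-2.32  0.63  8.82] M [-0.42  0.89  0.05] op 23.9
tool y [-0.433 -0.902] z [-0.902  0.433] x [-0.001  0.001 -1.   ] q [-0.37  0.67  0.44  1.63 -0.34  0.92 -1.82]
angle t -89.3 rad 73.0 push 2.4 radialF -0.5
```

>>> arm_command:
  plan:
    - [0.01,-0.0002,0.0025,-0.0186,0]
    - [0.01,0.0002,0.0072,-0.0174,0]
    - [0.01,0.0004,0.0114,-0.0149,0]
    - [0.01,0.0004,0.0149,-0.0114,0]
    - [0.01,0.0004,0.0174,-0.0072,0]
    - [0.01,0.0004,0.0186,-0.0025,0]
    - [0.01,0.0004,0.0186,0.0025,0]
    - [0.01,0.0004,0.0174,0.0072,0]
    - [0.01,0.0004,0.0149,0.0114,0]
    - [0.01,0.0004,0.0114,0.0149,0]
    - [0.01,0.0004,0.0072,0.0174,0]
    - [0.01,0.0004,0.0025,0.0186,0]

```text
clock: 17.02
tool_pos: [0.5394, -0.1009, 0.2582]
eef_rot: [0.691, -0.158, -0.687, -0.158]
contact_force: [4.4, 4.4, -0.5]
opening: 0.271
```

```bash
python3 st.py
python3 - <<'E'
from h import *
snap('side','s9')
im=cv2.imread('pics/s9.png'); cv2.imwrite('pics/s9d.png',cv2.resize(im[100:280,230:390],None,fx=4,fy=3.3,interpolation=2))
E
```

```text
t 17.025 pos [ 0.5394 -0.1009  0.2582] yawy -115.78 F [ 4.4   4.37 -0.47] M [ 1.15 -1.12 -0.02] op 23.9
tool y [-0.435 -0.9  ] z [-0.9    0.435] x [ 0.005 -0.001 -1.   ] q [-0.15  0.59  0.42  1.8  -0.32  0.81 -1.59]
angle t 88.2 rad 71.8 push 2.3 radialF -5.8
```

View pics/s9d.png

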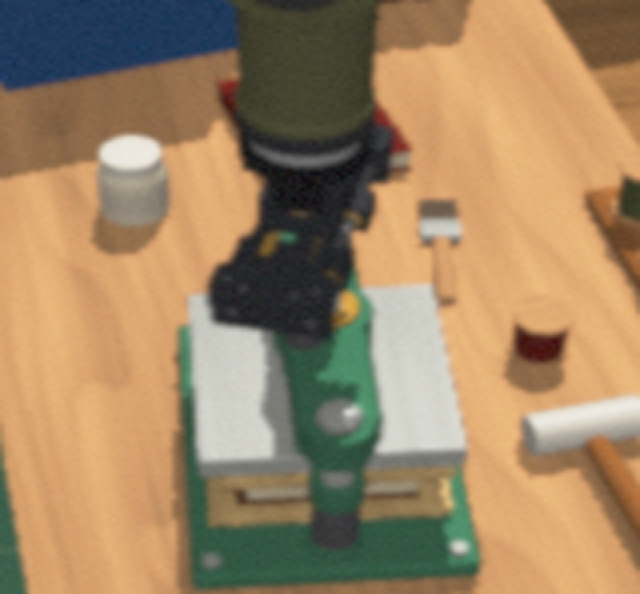

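>>> arm_command:
  plan:
    - [0.01,0.0004,-0.0029,0.0186,0]
    - [0.01,0.0004,-0.0072,0.0174,0]
    - [0.01,0.0004,-0.0114,0.0149,0]
    - [0.01,0.0004,-0.0149,0.0114,0]
    - [0.01,0.0004,-0.0174,0.0072,0]
    - [0.01,0.0004,-0.0186,0.0025,0]
    - [0.01,0.0004,-0.0186,-0.0025,0]
    - [0.01,0.0004,-0.0174,-0.0072,0]
    - [0.01,0.0004,-0.0149,-0.0114,0]
    - [0.01,0.0004,-0.0114,-0.0149,0]
    - [0.01,0.0004,-0.0072,-0.0174,0]
    - [0.01,0.0004,-0.0025,-0.0186,0]

```text
clock: 18.58
tool_pos: [0.6005, 0.0305, 0.253]
eef_rot: [-0.689, 0.157, 0.69, 0.157]
contact_force: [-3.9, -1.3, 7.0]
opening: 0.274
```

```bash
python3 st.py
```

```text
t 18.575 pos [0.6005 0.0305 0.253 ] yawy -115.64 F [-3.91 -1.28  7.01] M [-0.57  1.06  0.01] op 24.2
tool y [-0.433 -0.902] z [-0.902  0.433] x [-0.002 -0.    -1.   ] q [-0.37  0.68  0.44  1.64 -0.35  0.9  -1.82]
angle t -89.7 rad 73.0 push 3.0 radialF -2.9
```

>>> arm_command:
  plan:
    - [0.01,0.0002,0.0025,-0.0186,0]
    - [0.01,0.0002,0.0072,-0.0174,0]
    - [0.01,0.0004,0.0114,-0.0149,0]
    - [0.01,0.0004,0.0149,-0.0114,0]
    - [0.01,0.0004,0.0174,-0.0072,0]
    - [0.01,0.0004,0.0186,-0.0025,0]

```text
clock: 19.32
tool_pos: [0.6339, -0.0664, 0.2503]
eef_rot: [-0.689, 0.157, 0.69, 0.158]
contact_force: [-4.6, 4.8, 1.1]
opening: 0.272
```

```bash
python3 st.py
```

```text
t 19.325 pos [ 0.6339 -0.0664  0.2503] yawy -115.74 F [-4.59  4.79  1.05] M [1.21 0.95 0.05] op 24.0
tool y [-0.434 -0.901] z [-0.901  0.434] x [-0.002  0.002 -1.   ] q [-0.19  0.73  0.42  1.53 -0.34  0.96 -1.68]
angle t -0.2 rad 72.4 push 2.3 radialF -6.2
```

Still free at 720° (push 2.3 N). Next quarter turn in halves.

>>> arm_command:
  plan:
    - [0.01,0.0004,0.0186,0.003,0]
    - [0.01,0.0004,0.0174,0.0072,0]
    - [0.01,0.0004,0.0149,0.0114,0]
    - [0.01,0.0004,0.0114,0.0149,0]

```text
clock: 19.82
tool_pos: [0.5753, -0.1066, 0.2493]
eef_rot: [0.691, -0.157, -0.688, -0.158]
contact_force: [3.2, 6.6, -2.7]
opening: 0.269
```

```bash
python3 st.py
```

```text
t 19.825 pos [ 0.5753 -0.1066  0.2493] yawy -115.74 F [ 3.16  6.56 -2.67] M [ 1.37 -0.62 -0.05] op 23.7
tool y [-0.434 -0.901] z [-0.901  0.434] x [ 0.004  0.    -1.   ] q [-0.13  0.65  0.42  1.7  -0.33  0.85 -1.59]
angle t 58.8 rad 71.7 push 3.8 radialF -6.2
```

>>> arm_command:
  plan:
    - [0.01,0.0004,0.0072,0.0174,0]
    - [0.01,0.0004,0.0025,0.0186,0]

```text
clock: 20.08
tool_pos: [0.5395, -0.1008, 0.2489]
eef_rot: [0.691, -0.158, -0.687, -0.158]
contact_force: [5.7, 3.5, -3.5]
opening: 0.272
```

```bash
python3 st.py
```

```text
t 20.075 pos [ 0.5395 -0.1008  0.2489] yawy -115.78 F [ 5.74  3.51 -3.53] M [ 0.9  -1.1   0.01] op 24.0
tool y [-0.435 -0.9  ] z [-0.9    0.435] x [ 0.006 -0.002 -1.   ] q [-0.15  0.61  0.42  1.81 -0.33  0.79 -1.59]
angle t 88.1 rad 71.7 push 3.8 radialF -5.5
```

>>> arm_command:
  plan:
    - [0.01,0.0006,-0.0029,0.0186,0]
    - [0.01,0.0005,-0.0072,0.0174,0]
    - [0.01,0.0004,-0.0114,0.0149,0]

```text
clock: 20.45
tool_pos: [0.5013, -0.061, 0.2475]
eef_rot: [0.69, -0.16, -0.688, -0.157]
contact_force: [0.8, -4.4, -2.4]
opening: 0.273
```

```bash
python3 st.py
```

```text
t 20.45 pos [ 0.5013 -0.061   0.2475] yawy -115.94 F [ 0.8  -4.41 -2.36] M [-0.59 -0.29 -0.01] op 24.0
tool y [-0.437 -0.899] z [-0.899  0.437] x [ 0.002 -0.004 -1.   ] q [-0.24  0.55  0.43  1.93 -0.33  0.72 -1.64]
angle t 133.0 rad 72.0 push 4.4 radialF 0.8
```

>>> arm_command:
  plan:
    - [0.01,0.0004,-0.0149,0.0114,0]
    - [0.01,0.0004,-0.0174,0.0072,0]
    - [0.01,0.0004,-0.0186,0.0025,0]

```text
clock: 20.82
tool_pos: [0.5031, -0.0035, 0.2458]
eef_rot: [-0.689, 0.158, 0.69, 0.157]
contact_force: [-1.6, -3.2, 0.5]
opening: 0.27
```

```bash
python3 st.py
```

```text
t 20.825 pos [ 0.5031 -0.0035  0.2458] yawy -115.81 F [-1.65 -3.21  0.48] M [-0.69  0.36 -0.01] op 23.8
tool y [-0.435 -0.9  ] z [-0.9    0.435] x [-0.002 -0.001 -1.   ] q [-0.36  0.56  0.43  1.94 -0.34  0.72 -1.74]
angle t -179.9 rad 72.7 push 3.6 radialF 0.1
```

>>> arm_command:
  plan:
    - [0.01,0.0004,-0.0186,-0.0025,0]
    - [0.01,0.0004,-0.0174,-0.0072,0]
    - [0.01,0.0004,-0.0149,-0.0114,0]

```text
clock: 21.2
tool_pos: [0.5452, 0.0341, 0.2446]
eef_rot: [-0.689, 0.158, 0.69, 0.157]
contact_force: [-5.1, -4.0, 3.9]
opening: 0.269
```

```bash
python3 st.py
```

```text
t 21.2 pos [0.5452 0.0341 0.2446] yawy -115.69 F [-5.05 -4.    3.95] M [-1.29  1.04 -0.01] op 23.7
tool y [-0.433 -0.901] z [-0.901  0.433] x [-0.002 -0.001 -1.   ] q [-0.41  0.61  0.44  1.82 -0.35  0.79 -1.81]
angle t -134.2 rad 73.1 push 6.1 radialF -2.2
```

>>> arm_command:
  plan:
    - [0.01,0.0004,-0.0114,-0.0149,0]
    - [0.01,0.0004,-0.0072,-0.0174,0]

```text
clock: 21.45
tool_pos: [0.5817, 0.0367, 0.2437]
eef_rot: [-0.688, 0.158, 0.691, 0.157]
contact_force: [-8.1, -4.1, 7.2]
opening: 0.269
```

```bash
python3 st.py
```

```text
t 21.45 pos [0.5817 0.0367 0.2437] yawy -115.67 F [-8.07 -4.09  7.18] M [-1.02  1.89 -0.01] op 23.7
tool y [-0.433 -0.901] z [-0.901  0.433] x [-0.005 -0.001 -1.   ] q [-0.39  0.66  0.44  1.71 -0.35  0.85 -1.82]
angle t -105.3 rad 73.1 push 7.2 radialF -5.5
```

>>> arm_command:
  plan:
    - [0.01,0.0,-0.002,-0.0186,0]
    - [0.01,0.0003,0.0025,-0.0186,0]

```text
clock: 21.7
tool_pos: [0.614, 0.0219, 0.243]
eef_rot: [-0.687, 0.156, 0.692, 0.157]
contact_force: [-10.5, 1.7, 6.6]
opening: 0.271
```

```bash
python3 st.py
```

```text
t 21.7 pos [0.614  0.0219 0.243 ] yawy -115.61 F [-10.49   1.66   6.61] M [ 0.06  2.32 -0.01] op 23.9
tool y [-0.432 -0.902] z [-0.902  0.432] x [-0.007  0.003 -1.   ] q [-0.34  0.71  0.43  1.61 -0.35  0.91 -1.8 ]
angle t -77.0 rad 73.0 push 9.2 radialF -5.2
```

>>> arm_command:
  plan:
    - [0.01,0.0001,0.0018,-0.006,0]
    - [0.01,0.0001,0.0023,-0.0058,0]
    - [0.01,0.0001,0.0028,-0.0056,0]
    - [0.01,0.0001,0.0033,-0.0054,0]

```text
clock: 22.2
tool_pos: [0.6298, 0.0044, 0.2424]
eef_rot: [-0.687, 0.155, 0.693, 0.158]
contact_force: [-8.5, 5.9, 6.1]
opening: 0.27
```

```bash
python3 st.py
```

```text
t 22.2 pos [0.6298 0.0044 0.2424] yawy -115.59 F [-8.49  5.95  6.05] M [1.03 2.23 0.03] op 23.8
tool y [-0.432 -0.902] z [-0.902  0.432] x [-0.008  0.005 -1.   ] q [-0.3   0.73  0.43  1.56 -0.35  0.94 -1.78]
angle t -58.5 rad 73.0 push 9.6 radialF -3.9
```

>>> arm_command:
  plan:
    - [0.01,0.0001,0.0038,-0.005,0]
    - [0.01,0.0001,0.0042,-0.0046,0]

```text
clock: 22.45
tool_pos: [0.6349, -0.0052, 0.2421]
eef_rot: [-0.686, 0.154, 0.693, 0.158]
contact_force: [-9.0, 8.5, 6.0]
opening: 0.267
```

```bash
python3 st.py
```

```text
t 22.45 pos [ 0.6349 -0.0052  0.2421] yawy -115.53 F [-9.02  8.52  5.98] M [ 1.52  2.02 -0.01] op 23.6
tool y [-0.431 -0.902] z [-0.902  0.431] x [-0.008  0.007 -1.   ] q [-0.28  0.74  0.42  1.54 -0.35  0.95 -1.76]
angle t -49.8 rad 72.9 push 11.5 radialF -4.7
```

>>> arm_command:
  plan:
    - [0.01,0.0001,0.0023,-0.0023,0]
    - [0.01,0.0001,0.0024,-0.0022,0]

```text
clock: 22.7
tool_pos: [0.6373, -0.0112, 0.2419]
eef_rot: [-0.687, 0.154, 0.693, 0.158]
contact_force: [-8.4, 8.3, 6.0]
opening: 0.271
```

```bash
python3 st.py
```

```text
t 22.7 pos [ 0.6373 -0.0112  0.2419] yawy -115.52 F [-8.44  8.26  5.99] M [ 1.59  1.93 -0.  ] op 23.9
tool y [-0.431 -0.902] z [-0.902  0.431] x [-0.007  0.008 -1.   ] q [-0.27  0.74  0.42  1.53 -0.35  0.95 -1.75]
angle t -44.7 rad 72.9 push 10.6 radialF -5.2
```

>>> arm_command:
  plan:
    - [0.01,0.0001,0.0023,-0.0021,0]
    - [0.01,0.0001,0.0024,-0.002,0]

```text
clock: 22.95
tool_pos: [0.6388, -0.0161, 0.2417]
eef_rot: [-0.686, 0.153, 0.693, 0.158]
contact_force: [-9.1, 9.6, 6.3]
opening: 0.271
```

```bash
python3 st.py
```

```text
t 22.95 pos [ 0.6388 -0.0161  0.2417] yawy -115.48 F [-9.14  9.6   6.29] M [1.9  2.07 0.06] op 23.9
tool y [-0.43  -0.903] z [-0.903  0.43 ] x [-0.007  0.009 -1.   ] q [-0.26  0.74  0.42  1.53 -0.35  0.96 -1.75]
angle t -40.7 rad 72.9 push 11.7 radialF -6.3
```

>>> arm_command:
  plan:
    - [0.01,0.0001,0.002,-0.0016,0]
    - [0.01,0.0001,0.002,-0.0015,0]

```text
clock: 23.2
tool_pos: [0.6399, -0.0206, 0.2415]
eef_rot: [-0.686, 0.153, 0.693, 0.159]
contact_force: [-8.8, 10.8, 6.0]
opening: 0.269
```

```bash
python3 st.py
python3 - <<'E'
from h import *
snap('side','s10')
im=cv2.imread('pics/s10.png'); cv2.imwrite('pics/s10d.png',cv2.resize(im[100:280,230:390],None,fx=4,fy=3.3,interpolation=2))
E
python3 st.py
```

```text
t 23.2 pos [ 0.6399 -0.0206  0.2415] yawy -115.46 F [-8.83 10.75  6.  ] M [1.99 1.99 0.04] op 23.7
tool y [-0.43  -0.903] z [-0.903  0.43 ] x [-0.007  0.01  -1.   ] q [-0.25  0.74  0.42  1.52 -0.35  0.96 -1.74]
angle t -37.0 rad 72.9 push 12.3 radialF -6.5
t 23.25 pos [ 0.64   -0.0211  0.2415] yawy -115.49 F [-6.98  8.91  6.11] M [1.66 1.9  0.01] op 23.9
tool y [-0.43  -0.903] z [-0.903  0.43 ] x [-0.007  0.009 -1.   ] q [-0.25  0.74  0.42  1.52 -0.35  0.96 -1.74]
angle t -36.6 rad 72.9 push 10.1 radialF -5.1
```

View pics/s10d.png

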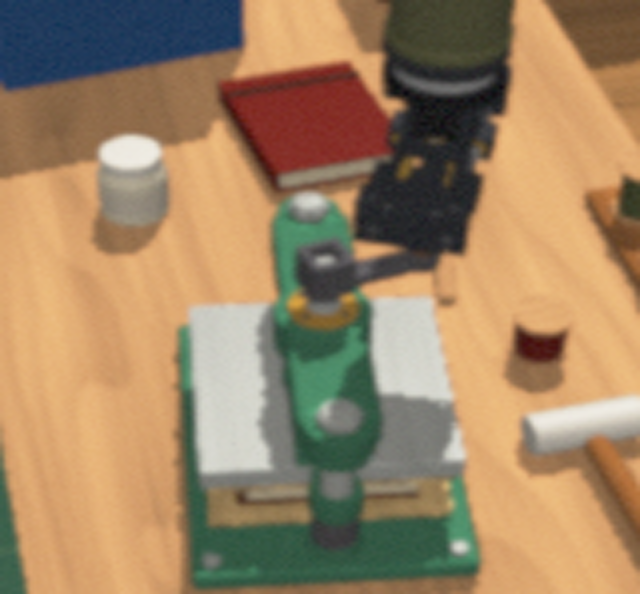

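>>> arm_command:
  plan:
    - [0.01,0.0001,0.0018,-0.0012,0]
    - [0.01,0.0001,0.0018,-0.0011,0]

```text
clock: 23.5
tool_pos: [0.6406, -0.0244, 0.2413]
eef_rot: [-0.687, 0.153, 0.693, 0.159]
contact_force: [-8.3, 10.3, 6.3]
opening: 0.271
```

```bash
python3 st.py
```

```text
t 23.5 pos [ 0.6406 -0.0244  0.2413] yawy -115.45 F [-8.28 10.3   6.28] M [2.2  1.93 0.02] op 23.9
tool y [-0.43  -0.903] z [-0.903  0.43 ] x [-0.007  0.01  -1.   ] q [-0.25  0.75  0.42  1.52 -0.35  0.96 -1.73]
angle t -33.9 rad 72.9 push 11.4 radialF -6.7
```

>>> arm_command:
  plan:
    - [0.01,0.0001,0.0016,-0.001,0]
    - [0.01,0.0001,0.0016,-0.001,0]

```text
clock: 23.75
tool_pos: [0.6411, -0.0278, 0.2412]
eef_rot: [-0.687, 0.152, 0.693, 0.159]
contact_force: [-8.2, 11.0, 6.1]
opening: 0.269
```

```bash
python3 st.py
```

```text
t 23.75 pos [ 0.6411 -0.0278  0.2412] yawy -115.44 F [-8.24 10.98  6.11] M [2.3  1.92 0.06] op 23.7
tool y [-0.429 -0.903] z [-0.903  0.429] x [-0.007  0.011 -1.   ] q [-0.24  0.75  0.42  1.52 -0.35  0.96 -1.73]
angle t -31.2 rad 73.0 push 11.8 radialF -7.1
```

About 12 N in steady motion. Let go and rise clear.

>>> arm_command:
  plan:
    - [0.05,0,0,0,0]
    - [0.07,0,0,0,0]
    - [0.07,0,0,0,0]
    - [0.07,0,0,0,0]
    - [0.07,-0.03,0,0,0]
    - [0.07,-0.05,0,0,0]
    - [0.07,-0.05,0,0.03,0]
    - [0.07,0,0,0.03,0]
    - [0.07,0,0,0,0]
    - [0.07,0,0,0,0]

```text
clock: 25.0
tool_pos: [0.5897, -0.0105, 0.3716]
eef_rot: [0.689, -0.158, -0.689, -0.157]
contact_force: [-0.2, -0.7, -0.2]
opening: 0.796
```

```bash
python3 st.py
python3 - <<'E'
from h import *
for n in ('side','scene','wrist'): snap(n,n+'E')
E
```

```text
t 25.0 pos [ 0.5897 -0.0105  0.3716] yawy -115.78 F [-0.24 -0.71 -0.18] M [0.05 0.06 0.02] op 70.1
tool y [-0.435 -0.9  ] z [-0.9    0.435] x [-0.    -0.001 -1.   ] q [-0.34  0.55  0.49  1.5  -0.27  1.16 -1.82]
angle t -75.2 rad 32.5 push -0.3 radialF -0.7
```

View pics/wristE.png

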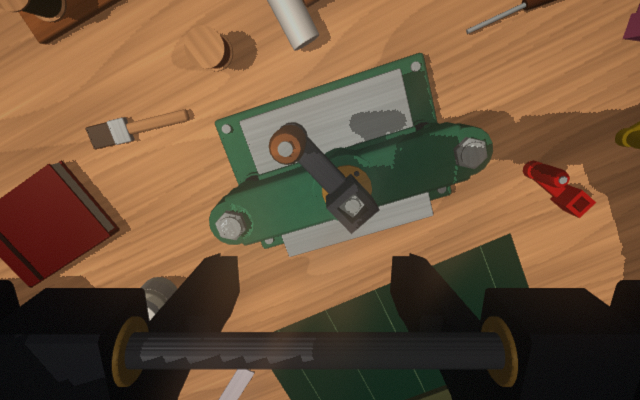

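View pics/sideE.png

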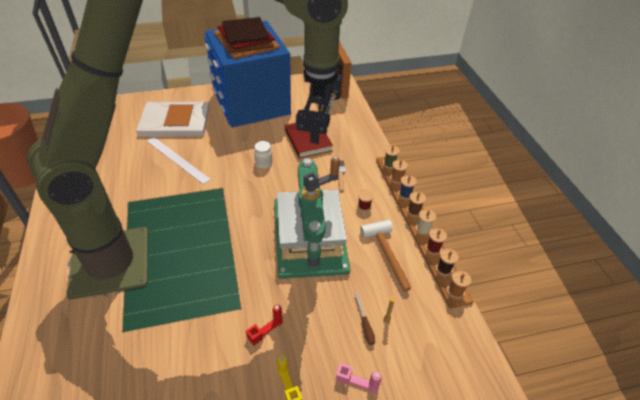

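View pics/sceneE.png

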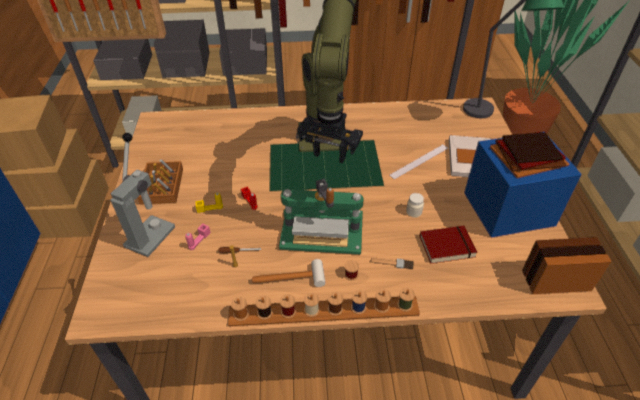

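Run:
```python
from h import *
pose=np.load('pics/wristE_p.npy'); C=cloud('wrist',np.load('pics/wristE_d.npy'),pose)
for n,(u,v) in dict(grip=(287,148),rimL=(337,211),rimR=(369,212),rimB=(351,227),nose=(354,205),platen=(300,240)).items(): print(n,np.median(C[v-1:v+2,u-1:u+2].reshape(-1,3),0).round(4))
pose=np.load('pics/w7_p.npy'); C=cloud('wrist',np.load('pics/w7_d.npy'),pose)
for n,(u,v) in dict(grip=(314,101),rimL=(297,217),rimR=(332,217),rimB=(314,238),nose=(314,215),platen=(370,220)).items(): print('before',n,np.median(C[v-1:v+2,u-1:u+2].reshape(-1,3),0).round(4))
```

```text
grip [ 0.6374 -0.0144  0.2824]
rimL [ 0.5721 -0.0231  0.2489]
rimR [ 0.5604 -0.0457  0.249 ]
rimB [ 0.5548 -0.0276  0.249 ]
nose [ 0.568  -0.0371  0.2404]
platen [0.508  0.0479 0.1007]
before grip [ 0.6348 -0.0678  0.3097]
before rimL [ 0.5755 -0.0275  0.2772]
before rimR [ 0.5659 -0.0473  0.277 ]
before rimB [ 0.5584 -0.0312  0.2774]
before nose [ 0.5693 -0.0364  0.2689]
before platen [ 0.4937 -0.0669  0.1279]
```

```bash
python3 -c "
from plant import r
print(r.finish_job())"
```

```text
the job is handed in; nothing more can be done
None
```

The job is handed in at about 25 s of the 72 s: the steel crank is on the press screw, the journal is nipped at about 12 N, and the arm is clear of everything.

- **Fitting:** I picked up the steel crank by its hub and turned it to the screw's angle read from the camera. The socket slid home with no resistance, and the only contact was about 6 N when the hub met the collar.
- **Winding:** I gripped the wooden grip and wound clockwise about 2.9 turns. Turning was free (2 to 4 N) until about 2.5 turns. The push then rose to 11–12 N over the last few slow steps (10.6, 11.7, 12.3, 11.4 and 11.8 N), and I stopped there and let go.
- **After letting go:**
  - The screw end sits as far below the hub's top (8.5 mm) as it did before winding, so the crank is still fully seated. It and the platen have sunk about 27 to 28 mm.
  - By eye in the camera pictures, the bystanders and look-alike cranks appear where they were.
  - The measured force on the arm is under 1 N.

**Disagreements:**
- The force readings scatter by about ±0.7 N, and one taken with the arm stopped mid-winding showed 10.1 N, so 12 N is an estimate from the readings in motion.
- The hand measured about 1049° of turn, but the crank's final position in the picture gives about 1038°. I put the gap down to play in the socket and give in the grip.

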